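# Line up loaf tins on the oven loading board

### The arm

A 6-joint arm with a two-finger parallel gripper is mounted at the origin on the work surface. World frame = base frame: x ahead of the robot, y to its left, z up, the work surface at z = 0. Lengths are in m, angles in rad, forces in N, time in s.
With the tool pointing down it reaches from about 0.35 to 0.975 m from the base axis. Payload 4.9 kg.
Tool frame: the origin (TCP) lies at the very end of the fingers, on their centre line; the grasp point (between the pads) lies ctrl.grip_point_offset behind it (ctrl.grip_point_offset is the distance from the TCP to the grasp point, in m); z points along the fingers, y is the direction in which the jaws open and shut (so a half turn about z gives the same grasp; the last joint's range is limited). The gripper opens to 85 mm and grips with 20 to 120 N. Pads are 22 mm wide; open, the fingers measure 114 mm over their backs; the gripper's body (76 mm by 85 mm) begins 54 mm behind the grasp point. The pads swing forward as they close: fully open they stand 13 mm farther back than shut.
Start: joints at [-1.241, 0.053, 1.613, -0, 1.476, -0.119], TCP at [0.271, -0.563, 0.211] pointing down, gripper open.
Joint ranges: [-3.01, 3.01], [-1.01, 2.22], [0.06, 2.58], [-1.02, 4.17], [0.09, 2.62], [-3.14, 3.14]. Speed limits (rad/s): [2.57, 2.57, 3.14, 3.14, 3.14, 3.14].

### API

Orientations are given as a rotation vector (axis times angle).
In Python, from station import ctrl gives the robot as it stands. The module is installed in compiled form; this text tells all that it offers.
- The arm moves only by the shell command python3 -m creep 'ROWS' [FORCE]. ROWS is JSON, a list of rows, each a list of 5 numbers: the closure in counts, from 0 (fully open) to 255 (shut), then the shift along the tool's x, y, z in mm, then the turn about the tool's z in rad. A call has 1 to 12 rows; each row is the pose to reach, as a shift and turn from the pose commanded when the call began, along the tool's axes at that moment; what a row does not reach only later rows make up. A row lasts 1/12 s, in which the tool goes at most 41.7 mm and 7.16 degrees, less where a joint would pass 70% of its speed; a pose out of reach is approached as far as the arm can. A call with a gripper value outside its range is refused whole. The fingers move at their own pace and stop on an object; FORCE is the grip in N (left out, the last holds). Time passes only in rows, so rows that repeat a pose let the fingers close. It gives the time, the measured TCP pose, the force and the opening at its end, in the units of the state.
- ctrl.get_obs(): the state, without advancing time (a new reading comes with each control period).
- ctrl.get_image(name): name is "scene" or "side" or "wrist"; returns the picture (400x640x3 uint8, red, green, blue); there is no depth.
- ctrl.calibration(name): a dict with "fx", "fy", "cx", "cy" (pixels), "k1" (the pictures are not rectified: a ray, as slopes to the right and down, at radius r is drawn at 1 + k1 r^2 times it, then the intrinsics apply), "R" (3x3) and "t" (3): a world point X has camera coordinates R X + t. Camera axes: x right, y down, z forward; pixel columns grow to the right and rows downward; lengths in m; the calibration is good to about 2 mm. A picture is of the moment at which its call begins: read the wrist's pose just before it. calibration takes no time and is no camera call; for the wrist camera it gives the pose at the moment of the call.
- ctrl.finish_job(): hands the job in, once; it reports no verdict.
Trained networks look in the newest picture that a camera, given by its name, has taken for a name from the list of things; names that differ only in an ending like _2 or _b are one class to them, and where a whole thing is asked for, a point or a joint stands for the part that bears it (a point fixed in the world has none). Each returns a list of dicts, best first, with "conf" (0 to 1); they miss things now and then, are a little off and sometimes report something else, mostly with a low value. They report only what shows in the picture. A call takes as long as a camera call.
- ctrl.boxes_of(camera, label): "rect" ([left, top, width, height] in pixels, round what is visible of it).
- ctrl.outline_of(camera, label): "mask" (400x640 bool, what is visible of it) and "rect" ([left, top, width, height] in pixels, round what is visible of it).
The state is a dict: "t": time; "q": joint angles; "dq": joint speeds; "effort": joint torques, N m; "tool_pos": TCP position; "tool_rot": TCP orientation; "contact_force": force on the tool from outside, world axes, zero at the start; "wrist_torque": the same for the moment, N m; "opening": finger opening in m.
Only numpy, scipy, OpenCV 4.12 (cv2) and the standard library are available. Lean on these libraries where they do the work, as an engineer would, in place of code of your own. Each camera call takes 0.05 s, during which the arm holds its last target. There are 200 camera calls.

### The job

Slide the three lidded loaf tins back across the loading board, without lifting or tipping them, until each stands square against the wooden rail along the board's far edge. Then push the sliding steel stop, the one with the knob, towards the fixed wooden stop until the three tins are closed up into one tight, straight row between the two stops. Leave the small white bowl and the pastry cutter where they stand on the board's near corners.

Things in the scene. Friction and masses are not known exactly. Their poses are not given: they have to be found in the camera images.
- board: fixed plywood loading board, 320 mm (own x) by 600 mm (own y), 12 mm thick, top 12 mm above the table. Origin: centre of its underside. x points away from the robot to the rail, y along the rail to the robot's left. A tin flush with the rail has its origin at board x = 70 mm; in the tight row against the fixed stop the tin origins lie at board y = 180, 90 and 0 mm
- rail (a point): middle of the near face of the wooden rail, at its foot on the board's top; the rail runs the whole far edge of the board at board x = 135 mm, 35 mm high above the board's top
- fixed_stop (a point): foot of the inner face of the fixed wooden end stop at the board's left end: board y = 225 mm, 40 mm high, reaching 130 mm out from the rail
- tin_a: one of three identical closed steel loaf tins, a box 130 mm long (own x), 90 mm wide (own y), 65 mm high, about 0.4 kg; too wide to grip. Origin: centre of its underside. It starts on the board
- tin_b: one of three identical closed steel loaf tins, a box 130 mm long (own x), 90 mm wide (own y), 65 mm high, about 0.4 kg; too wide to grip. Origin: centre of its underside. It starts on the board
- tin_c: one of three identical closed steel loaf tins, a box 130 mm long (own x), 90 mm wide (own y), 65 mm high, about 0.4 kg; too wide to grip. Origin: centre of its underside. It starts on the board
- stop (a joint): travel in m of the sliding steel end stop along the board's +y, from 0 (fully open, inner face at board y = -225 mm) to 0.20; about 2 N moves it. At 0.180 the stops are three tin widths (270 mm) apart. Its plate is 18 mm thick (along y), 40 mm high and runs 128 mm along board x, from x = 1 to 129 mm
- stop_knob (a point): centre of the round upright wooden knob on the sliding stop: 26 mm across, 32 mm high (this point is at half its height, 65 mm above the board's top), its underside 8 mm above the plate; 16 mm behind the stop's inner face, at board x = 30 mm
- ramekin: bystander: small white bowl, 64 mm across, 38 mm high, on the board's near right corner; origin under its centre
- cutter: bystander: steel round pastry cutter with a grip, 60 mm across, 46 mm high, on the board's near left corner; origin under its centre

How it is judged:
On the way, in this order (a step that is already met when the one before it is completed fails the run):
1. all three tins stand against the far rail: each tin's middle within 4 mm of flush and square to the rail within 0.05 rad (about 3 degrees) (x of each of tin_a, tin_b, tin_c in the frame of board above 0.066 m and angle between the x axis of each of tin_a, tin_b, tin_c and the x axis of board, either way round below 0.05 rad), for 0.2 s.
2. after that, the sliding stop is pushed in until its travel reads more than 0.175 m (less than 5 mm of slack in the row) (value of joint stop above 0.175 m), for 0.2 s.
At the end, for the whole second after the job is handed in: All three tins lie flat and at rest on the board, each within 4 mm of flush with the far rail and square to it within 0.05 rad (3 degrees), all between the fixed stop and the sliding stop, whose travel reads more than 0.175 m, so that the row has less than 5 mm of slack in all (all of step 1 and y of tin_a in the frame of board between -0.006 and 0.184 m and y of tin_b in the frame of board between -0.006 and 0.184 m and y of tin_c in the frame of board between -0.006 and 0.184 m and z of each of tin_a, tin_b, tin_c in the frame of board below 0.016 m and linear speed of each of tin_a, tin_b, tin_c below 0.01 m/s and value of joint stop above 0.175 m); the robot touches nothing.
It fails at once if a tin is lifted more than 20 mm off the board or tipped more than 0.3 rad (z of any of tin_a, tin_b, tin_c in the frame of board above 0.032 m or angle between any of tin_a, tin_b, tin_c's own z axis and vertical above 0.3 rad).
It fails at once if the small bowl or the pastry cutter is moved by more than 30 mm (distance of any of ramekin, cutter from where it was at the start of the episode above 0.03 m).
It also fails if it takes over 59 s, if anything falls off the work surface, if the arm or the gripper's body presses on something with over 40 N, if the wrist force passes 120 N, or if a joint passes its speed limit or range.

## Working session

There is one attempt and no reset: what is moved stays moved. The work goes in short steps, Python scripts to look and compute and a shell command to move; the robot and the scene stay as the last step left them, time stands still between calls to the robot, and variables do not carry over. Pictures are saved under pics/ and viewed, about 8 in all and at most 12, crops included, and the job is handed in when it is done.

```bash
mkdir -p pics && cat > h.py <<'E'
import numpy as np, cv2
from scipy.spatial.transform import Rotation as Ro
from station import ctrl
def ray(cam,uv,C=None):
    C=C or ctrl.calibration(cam)
    uv=np.atleast_2d(np.array(uv,float))
    d=np.c_[(uv[:,0]-C['cx'])/C['fx'],(uv[:,1]-C['cy'])/C['fy']]; s=d.copy()
    for _ in range(20): s=d/(1+C['k1']*(s**2).sum(1,keepdims=True))
    R=np.array(C['R']);t=np.array(C['t'])
    return -R.T@t,np.c_[s,np.ones(len(s))]@R
def onz(cam,uv,z,C=None):
    o,d=ray(cam,uv,C); return o+d*((z-o[2])/d[:,2])[:,None]
def proj(cam,X,C=None):
    C=C or ctrl.calibration(cam)
    X=np.atleast_2d(X)@np.array(C['R']).T+np.array(C['t']); s=X[:,:2]/X[:,2:]
    s=s*(1+C['k1']*(s**2).sum(1,keepdims=True))
    return s*[C['fx'],C['fy']]+[C['cx'],C['cy']]
def save(im,n): cv2.imwrite('pics/'+n,cv2.cvtColor(im,cv2.COLOR_RGB2BGR))
E
python3 - <<'E'
from h import *
np.set_printoptions(precision=3,suppress=True)
for c in ('scene','side'):
    im=ctrl.get_image(c); save(im,c+'0.png')
    for l in ('tin_a','stop','board','ramekin','cutter','stop_knob'):
        print(c,l,[(np.round(b['rect']),round(b['conf'],2)) for b in ctrl.boxes_of(c,l)])
    C=ctrl.calibration(c);print(-np.array(C['R']).T@C['t'])
o=ctrl.get_obs();print(o); print(Ro.from_rotvec(o['tool_rot']).as_matrix(),ctrl.grip_point_offset)
E
```

```text
scene tin_a [(array([244., 199.,  61.,  68.]), 0.82), (array([329., 159.,  57.,  52.]), 0.75), (array([291., 187.,  65.,  59.]), 0.72)]
scene stop [(array([247., 256.,  43.,  45.]), 0.71)]
scene board [(array([193., 149., 251., 183.]), 0.68)]
scene ramekin [(array([246., 256.,  47.,  48.]), 0.71), (array([194., 229.,  28.,  26.]), 0.62)]
scene cutter [(array([359., 148.,  20.,  20.]), 0.86)]
scene stop_knob [(array([242., 200.,  61.,  64.]), 0.62), (array([250., 254.,  38.,  51.]), 0.61)]
[ 1.111 -0.536  0.853]
side tin_a [(array([292., 224.,  72.,  67.]), 0.83), (array([303., 185.,  63.,  50.]), 0.75), (array([336., 157.,  60.,  53.]), 0.64)]
side stop [(array([315., 136.,  49.,  31.]), 0.61)]
side board []
side ramekin [(array([397., 154.,  21.,  20.]), 0.58)]
side cutter [(array([328., 302.,  27.,  35.]), 0.56), (array([313., 135.,  53.,  31.]), 0.47)]
side stop_knob [(array([317., 138.,  47.,  28.]), 0.8)]
[0.304 0.88  0.845]
{'t': 0.7, 'q': array([-1.241,  0.053,  1.613, -0.   ,  1.476, -0.119]), 'dq': array([-0.   , -0.001,  0.001, -0.001,  0.001,  0.   ]), 'effort': array([  0.   , -39.355, -37.037,  -0.   ,   0.   ,  -0.   ]), 'tool_pos': array([ 0.271, -0.563,  0.211]), 'tool_rot': array([3.063, 0.699, 0.   ]), 'contact_force': array([ 1.476,  0.561, -0.28 ]), 'wrist_torque': array([0.036, 0.04 , 0.038]), 'opening': 0.0855494495088101}
[[ 0.901  0.434  0.   ]
 [ 0.434 -0.901 -0.   ]
 [-0.     0.    -1.   ]] 0.0187
```

View pics/scene0.png

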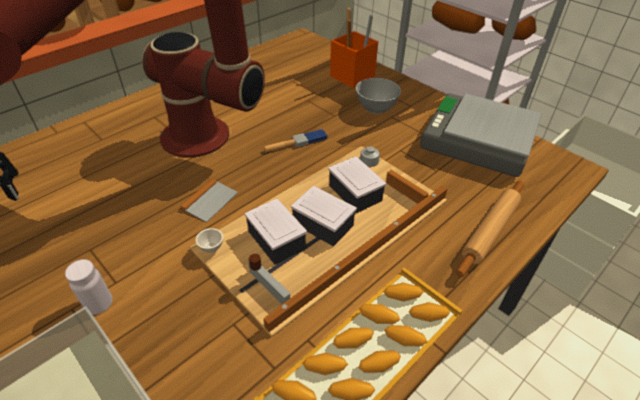

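View pics/side0.png

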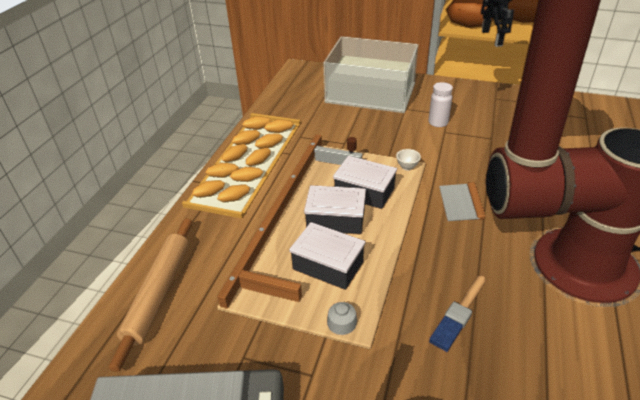

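The scene view shows three tins (about 275,230; 323,213; 357,183), the knob at (256,262), the bowl at (209,240), and the cutter at (369,156). I'll zoom in to pick corners.

```bash
python3 - <<'E'
import cv2
a=cv2.imread('pics/scene0.png')[140:335,185:450]; cv2.imwrite('pics/sc_crop.png',cv2.resize(a,None,fx=3,fy=3,interpolation=cv2.INTER_CUBIC))
a=cv2.imread('pics/side0.png')[130:350,212:432]; cv2.imwrite('pics/si_crop.png',cv2.resize(a,None,fx=2.7,fy=2.7,interpolation=cv2.INTER_CUBIC))
E
```

```text
(no output)
```

View pics/sc_crop.png

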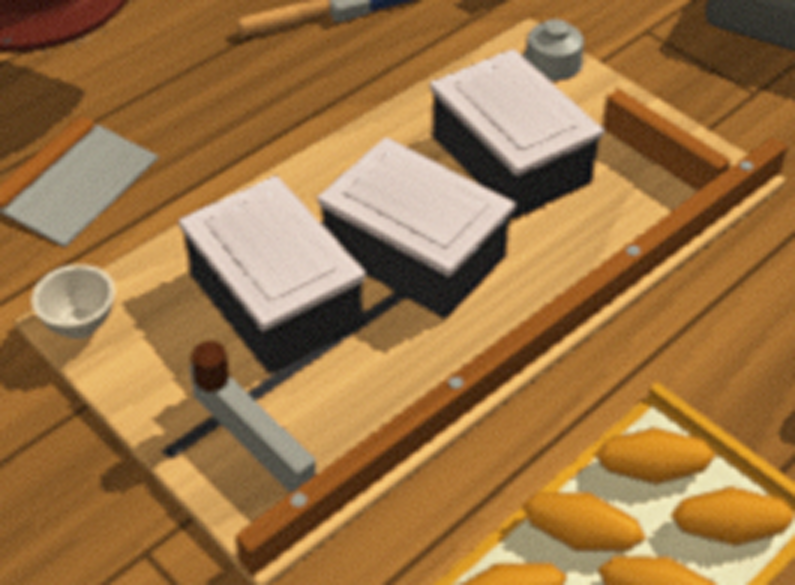

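View pics/si_crop.png

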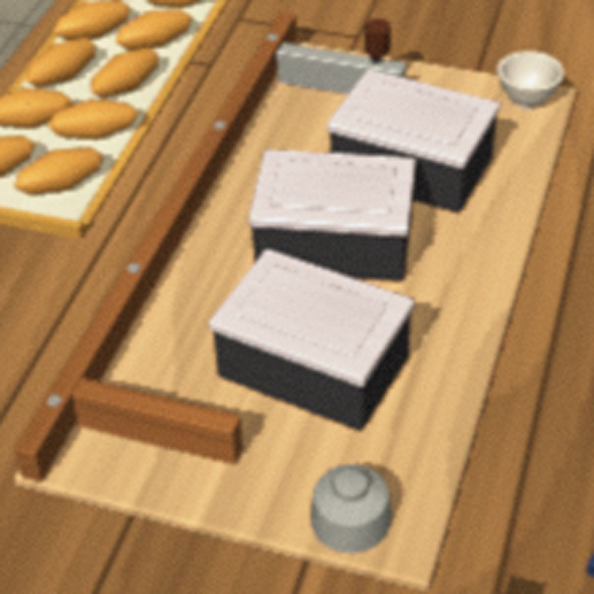

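```bash
cat > fit.py <<'E'
from h import *
from scipy.optimize import least_squares
np.set_printoptions(precision=4,suppress=True)
S=lambda p:np.array(p)/3+[185,140]; D=lambda p:np.array(p)/2.7+[212,130]
def fit(size,z,obs,x0):
    # obs: list (cam, corner idx, uv); corners as signs
    sg=np.array([[1,1],[1,-1],[-1,-1],[-1,1]])
    def X(p,i):
        c,s=np.cos(p[2]),np.sin(p[2]); l=sg[i]*np.array(size)/2
        return [p[0]+c*l[0]-s*l[1],p[1]+s*l[0]+c*l[1],z]
    f=lambda p:np.concatenate([proj(c,X(p,i))[0]-uv for c,i,uv in obs])
    r=least_squares(f,x0,x_scale=[.1,.1,.3]); return r.x,np.abs(r.fun).max()
E
python3 - <<'E'
from fit import *
b,e=fit([.32,.6],.012,[('scene',2,S([18,322])),('scene',3,S([535,20])),('scene',0,S([783,180])),('scene',1,S([258,573])),
 ('side',0,D([18,475])),('side',3,D([428,583])),('side',2,D([575,90]))],[.6,0,0]); print('board',b,e)
# order 0 far-left,1 far-right,2 near-right,3 near-left
T={'R':([[263,326],[181,222],[275,178],[363,270]],[[330,122],[372,70],[498,103],[462,163]]),
'M':([[447,272],[320,203],[390,140],[515,205]],[[251,219],[264,151],[415,158],[410,230]]),
'L':([[518,170],[432,88],[515,52],[602,130]],[[212,325],[263,253],[412,300],[365,380]])}
R=np.array([[np.cos(b[2]),-np.sin(b[2])],[np.sin(b[2]),np.cos(b[2])]])
for k,(s,d) in T.items():
    print(k,'scene world corners\n',onz('scene',S(s),.077)[:,:2],'\nside\n',onz('side',D(d),.077)[:,:2])
for k,uv in (('cutter',[369,166]),('ram',[208,250])): print(k,R.T@(onz('scene',[uv],.012)[0,:2]-b[:2]))
print('knob',R.T@(onz('scene',S([[210,350]]),.093)[0,:2]-b[:2]), R.T@(onz('side',D([[378,25]]),.093)[0,:2]-b[:2]))
E
```

```text
board [ 0.5532  0.0332 -0.0255] 2.917278030814032
R scene world corners
 [[ 0.5784 -0.1548]
 [ 0.4513 -0.1334]
 [ 0.4639 -0.0468]
 [ 0.5882 -0.0634]] 
side
 [[ 0.5839 -0.0646]
 [ 0.5674 -0.1509]
 [ 0.4439 -0.1305]
 [ 0.458  -0.0383]]
M scene world corners
 [[ 0.634  -0.018 ]
 [ 0.5109 -0.0392]
 [ 0.495   0.0538]
 [ 0.6205  0.0735]] 
side
 [[ 0.6115  0.0774]
 [ 0.6285 -0.0102]
 [ 0.4987 -0.0346]
 [ 0.4815  0.0566]]
L scene world corners
 [[0.5944 0.1055]
 [0.4711 0.1276]
 [0.4868 0.2183]
 [0.6101 0.1944]] 
side
 [[0.6023 0.2   ]
 [0.5893 0.1138]
 [0.4615 0.1344]
 [0.4757 0.223 ]]
cutter [-0.0732  0.2431]
ram [-0.1154 -0.274 ]
knob [ 0.0335 -0.2366] [ 0.0276 -0.2346]
```

Estimated poses, in mm in the board frame: L (-20, 131), M (7, -13), R (-33, -132), each tilted 0.14–0.2 rad. The measured knob position agrees with the given one to about 5 mm. Plan: with the fingers half open as a two-point pusher, slide each tin straight back to the rail. Then push the knob with shut fingers.

```bash
python3 -m creep '[[120,28,-30,0,0],[120,56,-60,0,0],[120,84,-90,0,0],[120,112,-120,0,0],[120,140,-150,0,0],[120,168,-180,0,0.1],[120,196,-210,0,0.2],[120,224,-240,0,0.3],[120,252,-270,0,0.4],[120,280,-300,0,0.474],[120,308,-330,0,0.474],[120,336,-360,0,0.474]]'
cat > to.py <<'E'
# usage: to.py bx by z(mm world) : shift in tool axes (mm) to reach board point; turn to align
import sys; from h import *
np.set_printoptions(precision=4,suppress=True)
B=np.array([.5532,.0332,-.0255])
def w2b(p): c,s=np.cos(B[2]),np.sin(B[2]); return np.array([[c,s],[-s,c]])@(np.array(p)-B[:2])
def b2w(p): c,s=np.cos(B[2]),np.sin(B[2]); return np.array([[c,-s],[s,c]])@np.array(p)+B[:2]
def go(bx,by,z):
    o=ctrl.get_obs(); R=Ro.from_rotvec(o['tool_rot']).as_matrix()
    d=np.r_[b2w([bx/1e3,by/1e3]),z/1e3]-o['tool_pos']
    print('t',o['t'],'tcp board',w2b(o['tool_pos'][:2])*1e3,'z',o['tool_pos'][2]*1e3,'shift',R.T@d*1e3,'turn',np.arctan2(R[1,0],R[0,0])-B[2],'F',o['contact_force'],'op',o['opening'])
if __name__=='__main__': go(*map(float,sys.argv[1:4]))
E
python3 to.py -100 -13 211
```

```text
t: 1.7
tool_pos: [0.4179, -0.091, 0.2114]
tool_rot: [3.141, -0.04, 0.002]
contact_force: [1.2, 0.7, 0.9]
opening: 0.0452
t 1.7 tcp board [-132.0902 -127.6543] z 211.44600290509 shift [  32.0643 -114.6616    0.4323] turn -0.00021974685664261778 F [1.1878 0.6659 0.9486] op 0.04521071325911943
```

```bash
python3 -m creep '[[120,10,-38,0,0],[120,20,-76,0,0],[120,32,-115,0,0],[120,32,-115,0,0],[120,32,-115,0,0]]'
python3 - <<'E'
from h import *
im=ctrl.get_image('wrist'); save(im,'w0.png'); C=ctrl.calibration('wrist'); print(-np.array(C['R']).T@C['t'],C['R'],C['fx'])
import pickle; pickle.dump(C,open('w0.pkl','wb'))
E
python3 to.py -100 -13 211
```

```text
t: 2.12
tool_pos: [0.4527, 0.0232, 0.2111]
tool_rot: [3.141, -0.032, -0.0]
contact_force: [-0.3, -0.2, 0.7]
opening: 0.0451
[0.52592598 0.0209276  0.37409739] [[-0.0235033  -0.99972213  0.00180769]
 [-0.95724904  0.02302615  0.28834715]
 [-0.28830865  0.0050467  -0.95752423]] 285.8289772447995
t 2.1667 tcp board [-100.3239  -13.9247] z 211.02942628930154 shift [ 0.3262 -0.9239  0.0289] turn 0.0025595704098907955 F [ 0.0048 -0.3647  0.0913] op 0.04538856767722418
```

View pics/w0.png

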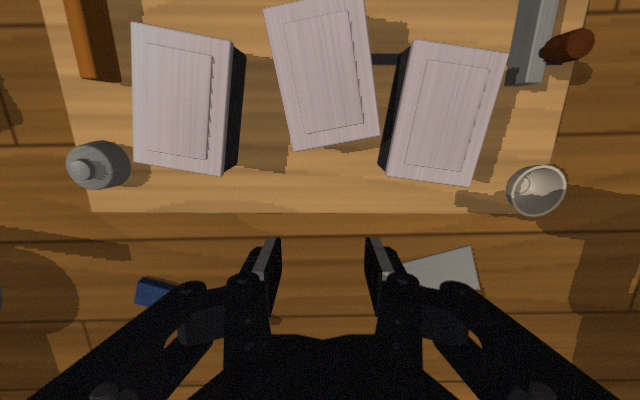

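The wrist view shows all three lids, with near edges at y≈133–186 px. It also shows the near board edge at y≈212 px, the cutter at (98,166), and the bowl at (537,190).

```bash
python3 - <<'E'
from to import *; import pickle; C=pickle.load(open('w0.pkl','rb'))
def show(n,uv,z): print(n,'\n',np.array([w2b(p[:2])*1e3 for p in onz('wrist',uv,z,C)]))
show('near edge (x=-160; y300 at first)',[[91,212],[300,213],[500,212]],.012)
show('fixed stop inner face end top (x5,y225)',[[120,82]],.052)
show('stop inner end top near(x1,y-225)',[[506,84]],.045)
show('L',[[132,23],[232,41],[221,175],[133,162]],.077)
show('M',[[294,151],[380,133],[263,10]],.077)
show('R',[[413,40],[507,52],[469,186],[386,176]],.077)
show('bowl rim, cutter top',[[537,190],[85,170]],.05)
E
```

```text
near edge (x=-160; y300 at first) 
 [[-156.463   295.0755]
 [-157.619    16.4763]
 [-155.7688 -251.7465]]
fixed stop inner face end top (x5,y225) 
 [[  1.6797 197.7702]]
stop inner end top near(x1,y-225) 
 [[   1.2847 -209.8868]]
L 
 [[ 49.4428 160.236 ]
 [ 35.3758  70.7443]
 [-91.5601  93.8851]
 [-77.9579 183.8074]]
M 
 [[-66.0973  15.9764]
 [-47.7591 -71.8831]
 [ 60.4833  40.4828]]
R 
 [[  36.6044  -97.3596]
 [  26.4469 -186.3293]
 [-103.1818 -170.4948]
 [ -92.3472  -80.9432]]
bowl rim, cutter top 
 [[-114.854  -264.8393]
 [ -91.9706  257.8005]]
```

```bash
python3 -m creep '[[120,0,0,40,0],[120,0,0,80,0],[120,0,0,120,0],[120,0,0,160,0],[120,0,0,182,0],[120,0,0,182,0],[120,10,0,182,0],[120,20,0,182,0],[120,28,0,182,0],[120,36,0,182,0],[120,44,0,182,0],[120,52,0,182,0]]' && python3 -m creep '[[120,6,0,0,0],[120,12,0,0,0],[120,18,0,0,0],[120,24,0,0,0],[120,30,0,0,0],[120,35,0,0,0],[120,38,0,0,0],[120,38,0,0,0]]'; python3 to.py -3 -13 28
```

```text
t: 3.17
tool_pos: [0.5049, 0.0196, 0.0302]
tool_rot: [-3.141, 0.041, 0.002]
contact_force: [-5.4, 1.8, 4.5]
opening: 0.0452
t: 3.83
tool_pos: [0.5436, 0.0185, 0.0296]
tool_rot: [3.141, -0.04, 0.002]
contact_force: [-1.4, 0.7, 0.6]
opening: 0.0451
t 3.8333 tcp board [ -9.2628 -14.9808] z 29.57588043861802 shift [ 6.2604 -1.9825  1.5835] turn -0.00015861555382554876 F [-1.4374  0.7145  0.5616] op 0.045072697937233425
```

```bash
python3 -m creep '[[120,2,0,0,0],[120,4,0,0,0],[120,5,0,0,0],[120,6,0,0,0],[120,6,0,0,0]]';  python3 -m creep '[[120,1,0,0,0],[120,2,0,0,0],[120,3,0,0,0],[120,3,0,0,0]]'; python3 to.py -3 -13 28
```

```text
t: 4.25
tool_pos: [0.5484, 0.0186, 0.0292]
tool_rot: [3.141, -0.04, -0.001]
contact_force: [-4.8, -0.2, 4.5]
opening: 0.045
t: 4.58
tool_pos: [0.5481, 0.0186, 0.0292]
tool_rot: [3.141, -0.039, -0.015]
contact_force: [-17.1, -0.3, 14.1]
opening: 0.0452
t 4.5833 tcp board [ -4.7148 -14.7008] z 29.16260013953184 shift [ 1.7264 -1.7005  1.1457] turn 0.0004590268799792574 F [-17.0608  -0.2671  14.0854] op 0.04517020223105352
```

M is hard against the rail (17 N at TCP x ≈ -4.7). R is next.

```bash
python3 -m creep '[[120,-25,0,-5,0],[120,-50,10,-40,0],[120,-70,40,-70,0],[120,-95,70,-70,0],[120,-120,100,-70,0],[120,-138,119,-60,0],[120,-138,119,-20,0],[120,-138,119,0,0],[120,-138,119,0,0],[120,-125,119,0,0],[120,-115,119,0,0],[120,-106,119,0,0]]' && python3 to.py -5 -134 28 && python3 -m creep '[[120,9,0,0,0],[120,18,0,0,0],[120,27,0,0,0],[120,36,0,0,0],[120,45,0,0,0],[120,53,0,0,0],[120,61,0,0,0],[120,69,0,0,0],[120,77,0,0,0],[120,84,0,0,0],[120,90,0,0,0],[120,94,0,0,0]]'; python3 to.py -5 -134 28
```

```text
t: 5.58
tool_pos: [0.4439, -0.0981, 0.0302]
tool_rot: [3.14, -0.039, 0.002]
contact_force: [-4.6, -0.6, 2.7]
opening: 0.0449
t 5.5833 tcp board [-105.9435 -134.0008] z 30.235053985792725 shift [100.9412   0.0642   2.3353] turn 0.0006725269447055982 F [-4.6168 -0.6307  2.742 ] op 0.044901341791591456
t: 6.58
tool_pos: [0.5372, -0.0998, 0.0301]
tool_rot: [3.141, -0.038, -0.002]
contact_force: [-7.7, 0.6, 5.7]
opening: 0.0452
t 6.5833 tcp board [ -12.6504 -133.3961] z 30.0623636219853 shift [7.652  0.6143 2.0536] turn 0.0014208837609738893 F [-7.6524  0.5664  5.7011] op 0.045188528259222385
```

```bash
python3 -m creep '[[120,3,0,0,0],[120,5,0,0,0],[120,7,0,0,0],[120,8,0,0,0],[120,8,0,0,0]]';  python3 -m creep '[[120,1,0,0,0],[120,2,0,0,0],[120,2,0,0,0]]'; python3 to.py -140 127 28
```

```text
t: 7.0
tool_pos: [0.5449, -0.1, 0.0301]
tool_rot: [3.141, -0.038, -0.001]
contact_force: [-5.2, -0.2, 4.2]
opening: 0.0455
t: 7.25
tool_pos: [0.5453, -0.1, 0.03]
tool_rot: [-3.141, 0.038, 0.008]
contact_force: [-12.1, -0.5, 8.4]
opening: 0.0454
t 7.25 tcp board [  -4.4609 -133.337 ] z 29.978259610395636 shift [-135.1449 -260.5358    2.6569] turn 0.0014692197540490254 F [-12.0502  -0.5357   8.4193] op 0.04538993533573181
```

R is flush. L is next.

```bash
python3 -m creep '[[120,-25,0,-5,0],[120,-45,-10,-40,0],[120,-60,-40,-70,0],[120,-75,-78,-70,0],[120,-90,-115,-70,0],[120,-100,-153,-70,0],[120,-110,-190,-70,0],[120,-116,-228,-70,0],[120,-118,-260,-65,0],[120,-118,-260,-30,0],[120,-118,-260,0,0],[120,-118,-260,0,0]]' && python3 -m creep '[[120,10,0,0,0],[120,20,0,0,0],[120,29,0,0,0],[120,38,0,0,0],[120,47,0,0,0],[120,56,0,0,0],[120,65,0,0,0],[120,74,0,0,0],[120,82,0,0,0],[120,90,0,0,0],[120,97,0,0,0],[120,103,0,0,0]]'; python3 to.py -5 127 28
```

```text
t: 8.25
tool_pos: [0.4311, 0.1631, 0.0242]
tool_rot: [3.14, -0.036, -0.014]
contact_force: [-1.9, -0.3, -1.1]
opening: 0.0451
t: 9.25
tool_pos: [0.5395, 0.1601, 0.0304]
tool_rot: [-3.141, 0.04, -0.0]
contact_force: [-6.9, 1.1, 6.1]
opening: 0.0454
t 9.25 tcp board [-16.9105 126.5254] z 30.400084048543025 shift [11.9102 -0.4743  2.4015] turn -0.0001245343819272042 F [-6.8547  1.1158  6.082 ] op 0.045389869341931746
```

```bash
python3 -m creep '[[120,4,0,0,0],[120,7,0,0,0],[120,10,0,0,0],[120,12,0,0,0],[120,12,0,0,0]]';  python3 -m creep '[[120,1,0,0,0],[120,2,0,0,0],[120,2,0,0,0]]'; python3 to.py -5 127 28
```

```text
t: 9.67
tool_pos: [0.5516, 0.1598, 0.0302]
tool_rot: [-3.141, 0.04, -0.002]
contact_force: [-2.4, -0.5, 2.5]
opening: 0.0454
t: 9.92
tool_pos: [0.5518, 0.1598, 0.0298]
tool_rot: [-3.141, 0.04, 0.003]
contact_force: [-8.0, -0.1, 6.3]
opening: 0.0453
t 9.9167 tcp board [ -4.6028 126.5489] z 29.773129431897264 shift [-0.3934 -0.4507  1.7741] turn 0.00014547243503852322 F [-7.9914 -0.1369  6.3383] op 0.04526685676989189
```

L is flush too. Backing off, shutting the fingers and looking from above.

```bash
python3 -m creep '[[120,-20,0,0,0],[120,-40,0,-20,0],[120,-50,0,-60,0],[255,-55,10,-100,0],[255,-55,40,-125,0],[255,-55,75,-145,0],[255,-55,110,-165,0],[255,-55,145,-185,0],[255,-55,175,-200,0],[255,-55,187,-200,0],[255,-55,187,-200,0],[255,-55,187,-200,0]]'
python3 - <<'E'
from h import *
im=ctrl.get_image('wrist'); save(im,'w1.png'); C=ctrl.calibration('wrist')
import pickle; pickle.dump(C,open('w1.pkl','wb'))
E
python3 to.py 30 -290 120
```

```text
t: 10.92
tool_pos: [0.4927, -0.0259, 0.2285]
tool_rot: [-3.141, 0.042, -0.001]
contact_force: [-0.0, 0.9, 0.2]
opening: 0.0002
t 10.9667 tcp board [-59.4253 -59.8866] z 227.81022181308887 shift [ 89.4588 230.2424 107.5067] turn 0.00035316375442722564 F [-0.4576  0.367   0.0746] op -5.566021857876593e-05
```

View pics/w1.png

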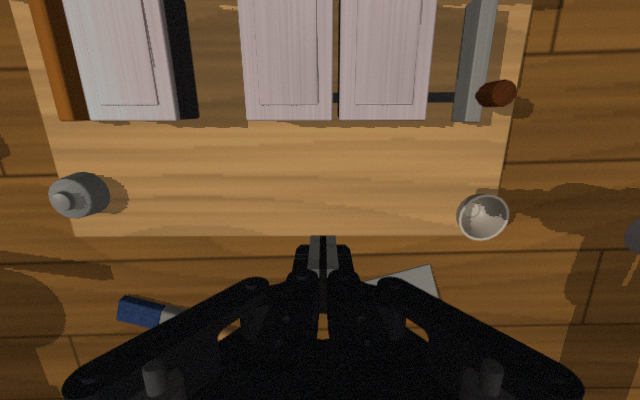

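All three lids' near edges are in line (row ≈120 px) and square. The knob is at about (499,93) px, and the bowl and cutter are undisturbed.

```bash
python3 - <<'E'
from to import *; import pickle; C=pickle.load(open('w1.pkl','rb'))
def show(n,uv,z): print(n,'\n',np.array([w2b(p[:2])*1e3 for p in onz('wrist',uv,z,C)]))
show('knob top',[[506,92]],.093); show('knob foot',[[484,95]],.06)
show('lids near corners L,M,R',[[92,121],[180,119],[245,121],[332,120],[339,120],[426,120]],.077)
E
```

```text
knob top 
 [[  31.7097 -238.4022]]
knob foot 
 [[  30.6855 -235.0213]]
lids near corners L,M,R 
 [[   3.8519  183.8211]
 [   6.1154   91.1408]
 [   4.1671   22.7625]
 [   5.2096  -69.4382]
 [   5.206   -76.8544]
 [   5.098  -168.9366]]
```

```bash
python3 -m creep '[[255,15,38,0,0],[255,30,76,0,0],[255,45,114,0,0],[255,60,152,0,0],[255,75,190,0,0],[255,91,232,0,0],[255,91,232,30,0],[255,91,232,70,0],[255,91,232,110,0],[255,91,232,145,0],[255,91,232,158,0],[255,91,232,158,0]]' && python3 to.py 31 -291 70 && python3 -m creep '[[255,0,-8,0,0],[255,0,-16,0,0],[255,0,-24,0,0],[255,0,-32,0,0],[255,0,-40,0,0],[255,0,-48,0,0],[255,0,-54,0,0],[255,0,-60,0,0]]'; python3 to.py 31 -291 70
```

```text
t: 11.97
tool_pos: [0.5745, -0.2564, 0.0646]
tool_rot: [-3.136, 0.037, 0.015]
contact_force: [-0.0, 0.3, 0.2]
opening: -0.0001
t 11.9667 tcp board [  28.6474 -288.9709] z 64.60167171265945 shift [ 2.2969  2.0037 -5.4317] turn 0.0022210154733161083 F [-0.0198  0.309   0.1858] op -0.000123109219537688
t: 12.63
tool_pos: [0.5795, -0.1997, 0.0718]
tool_rot: [3.14, -0.039, 0.002]
contact_force: [-0.1, -2.2, 2.2]
opening: -0.0
t 12.6333 tcp board [  32.2069 -232.2   ] z 71.79633353265518 shift [-1.2476 58.7969  1.8667] turn 0.0006559383273605363 F [-0.1043 -2.2149  2.2292] op -1.8021354775194958e-06
```

```bash
python3 -m creep '[[255,0,-7,0,0],[255,0,-14,0,0],[255,0,-21,0,0],[255,0,-28,0,0],[255,0,-35,0,0],[255,0,-42,0,0],[255,0,-49,0,0],[255,0,-56,0,0],[255,0,-63,0,0],[255,0,-70,0,0],[255,0,-77,0,0],[255,0,-84,0,0]]' && python3 -m creep '[[255,0,-6,0,0],[255,0,-12,0,0],[255,0,-18,0,0],[255,0,-24,0,0],[255,0,-30,0,0],[255,0,-36,0,0],[255,0,-40,0,0],[255,0,-40,0,0]]'; python3 to.py 31 -86 70
```

```text
t: 13.63
tool_pos: [0.5812, -0.1154, 0.071]
tool_rot: [-3.141, 0.04, 0.0]
contact_force: [0.3, -0.7, -0.8]
opening: -0.0001
t: 14.3
tool_pos: [0.5822, -0.0753, 0.071]
tool_rot: [-3.141, 0.038, 0.0]
contact_force: [0.0, -0.1, 0.6]
opening: -0.0001
t 14.3 tcp board [  31.7187 -107.6831] z 70.97565191222654 shift [ -0.6932 -21.6837   0.9797] turn 0.0011707334362928389 F [ 0.0373 -0.1356  0.6227] op -7.133807359502771e-05
```

```bash
python3 -m creep '[[255,0,-4,0,0],[255,0,-8,0,0],[255,0,-12,0,0],[255,0,-15,0,0],[255,0,-15,0,0]]' && python3 -m creep '[[255,0,-2,0,0],[255,0,-4,0,0],[255,0,-5,0,0],[255,0,-5,0,0]]'; python3 to.py 31 -86 70
python3 - <<'E'
from h import *
for c in('wrist','scene'): save(ctrl.get_image(c),c+'2.png')
a=cv2.imread('pics/scene2.png')[140:335,185:450]; b=cv2.resize(a,None,fx=2,fy=2); w=cv2.imread('pics/wrist2.png')
cv2.imwrite('pics/m2.png',np.hstack([cv2.resize(b,(400,294)),cv2.resize(w,(400,250))[:294] if 0 else cv2.copyMakeBorder(cv2.resize(w,(400,250)),0,44,0,0,0)]))
E
```

```text
t: 14.72
tool_pos: [0.5825, -0.0605, 0.0709]
tool_rot: [-3.141, 0.039, 0.0]
contact_force: [-0.8, 0.8, -0.4]
opening: 0.0001
t: 15.05
tool_pos: [0.5827, -0.0559, 0.071]
tool_rot: [-3.141, 0.039, 0.0]
contact_force: [0.1, 0.3, 0.4]
opening: -0.0001
t 15.05 tcp board [ 31.7394 -88.3623] z 70.98867994108035 shift [-0.7383 -2.3625  0.9888] turn 0.000438914812202134 F [0.0899 0.3041 0.392 ] op -6.977753187297183e-05
```

View pics/m2.png

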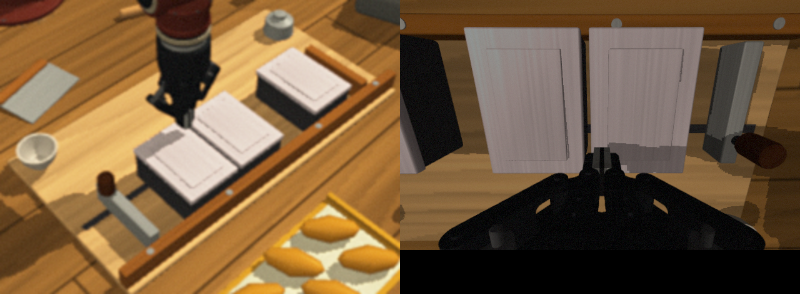

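The picture shows the stop has not moved, although the tool passed where the knob was measured. I need to find where the fingertips really are.

```bash
python3 - <<'E'
from to import *
o=ctrl.get_obs(); p=o['tool_pos']; print(p, o['tool_rot'],o['q'])
print('tcp px scene',proj('scene',p),'side',proj('side',p),'wrist',proj('wrist',p))
for nm,z in(('knobtop',.093),('foot',.06)): print(nm,[proj(c,np.r_[b2w([.031,-.238]),z]) for c in('scene','side','wrist')])
C=ctrl.calibration('wrist')
print([w2b(onz('wrist',[u],z,C)[0,:2])*1e3 for u,z in (([586,245],.093),([590,219],.093),([506,258],.052))])
s=ctrl.get_image('side'); save(s,'side2.png'); w=ctrl.get_image('wrist'); sc=ctrl.get_image('scene')
a=cv2.resize(sc[190:310,225:345],(400,400),interpolation=2); b=cv2.resize(s[120:240,280:400],(400,400),interpolation=2)
save(np.hstack([a,b]),'m3.png')
E
```

```text
[ 0.5827 -0.0561  0.071 ] [ 3.1413 -0.0396 -0.    ] [-0.2231  0.0862  1.8216 -0.0001  1.2337  1.3729]
tcp px scene [[306.7101 228.8638]] side [[333.776  179.3061]] wrist [[323.4355 235.1201]]
knobtop [array([[253.7964, 256.3421]]), array([[351.0725, 138.3482]]), array([[598.4327, 253.166 ]])]
foot [array([[255.1755, 265.8921]]), array([[350.9844, 148.8042]]), array([[551.4863, 229.2123]])]
[array([  35.8659, -230.0516]), array([  50.8452, -228.1952]), array([   5.5561, -217.9637])]
```

View pics/m3.png

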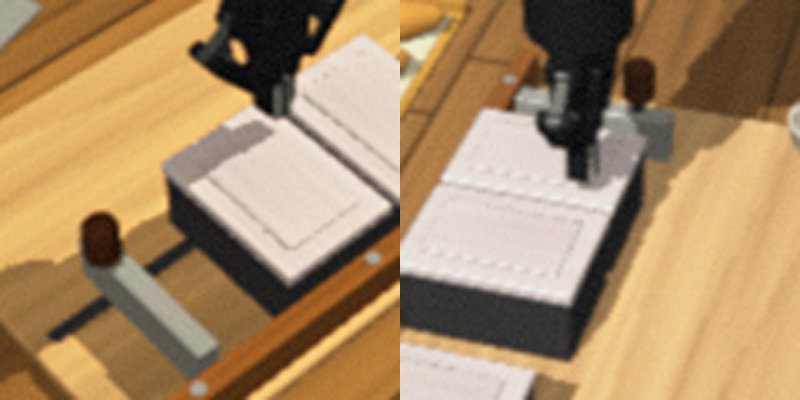

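The fingertips sit about 15 mm higher than the reported TCP (≈6 px in both views). They rode over the knob and tins, which barely moved. I'll go back around and push lower.

```bash
python3 -m creep '[[255,0,0,-35,0],[255,0,20,-60,0],[255,0,60,-60,0],[255,0,100,-60,0],[255,0,140,-60,0],[255,0,180,-60,0],[255,0,205,-55,0],[255,0,207,-20,0],[255,0,207,5,0],[255,0,207,14,0],[255,0,207,14,0],[255,0,207,14,0]]'; python3 to.py 31 -291 56
python3 - <<'E'
from to import *
s=ctrl.get_image('side'); sc=ctrl.get_image('scene'); p=ctrl.get_obs()['tool_pos']
print(proj('scene',p),proj('side',p))
save(np.hstack([cv2.resize(sc[210:310,195:295],(400,400),interpolation=2),cv2.resize(s[90:190,300:400],(400,400),interpolation=2)]),'m4.png')
E
```

```text
t: 16.3
tool_pos: [0.5775, -0.2627, 0.0571]
tool_rot: [-3.141, 0.039, 0.001]
contact_force: [0.1, -0.0, -0.0]
opening: 0.0001
t 16.3 tcp board [  31.8523 -295.2192] z 57.122680638159345 shift [-0.8489 -4.2195  1.1241] turn 0.0006953488259191544 F [ 0.0931 -0.0317 -0.0036] op 0.00012883130601202766
[[233.8968 281.2741]] [[355.9941 137.0792]]
```

View pics/m4.png

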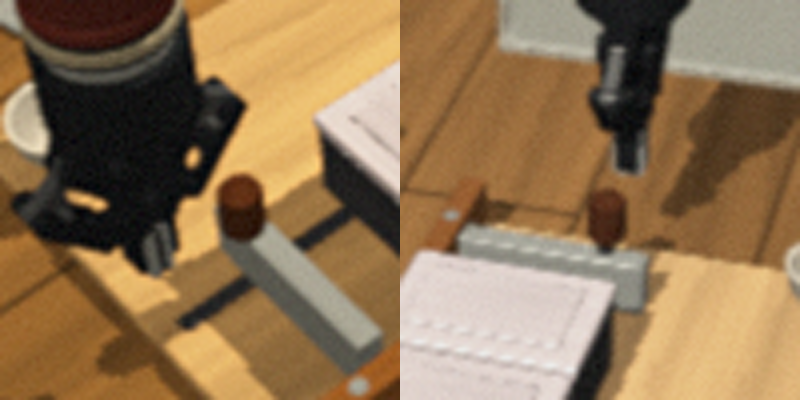

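I'll turn the gripper a quarter turn so the linkages clear the knob and a flat finger side pushes, and go 8 mm lower.

```bash
python3 -m creep '[[255,0,0,-10,-0.12],[255,0,0,-10,-0.24],[255,0,0,-10,-0.36],[255,0,0,-10,-0.48],[255,0,0,-10,-0.6],[255,0,0,-10,-0.72],[255,0,0,-10,-0.84],[255,0,0,-10,-0.96],[255,0,0,-10,-1.08],[255,0,0,-10,-1.2],[255,0,0,-10,-1.32],[255,0,0,-10,-1.44]]' && python3 -m creep '[[255,0,0,0,-0.12],[255,0,0,0,-0.131],[255,0,0,10,-0.131],[255,0,0,18,-0.131],[255,0,0,18,-0.131]]'; python3 to.py 31 -270 49
```

```text
t: 17.4
tool_pos: [0.579, -0.2634, 0.0698]
tool_rot: [2.378, 2.047, 0.002]
contact_force: [0.0, 0.6, 0.4]
opening: 0.0002
t: 17.82
tool_pos: [0.5762, -0.2621, 0.0467]
tool_rot: [-2.248, -2.189, 0.001]
contact_force: [0.2, 0.3, -0.7]
opening: -0.0002
t 17.8167 tcp board [  30.511 -294.646] z 46.692012648714126 shift [24.6505  0.458  -2.2666] turn 1.5698192053603952 F [ 0.2161  0.3101 -0.7138] op -0.00019108836447879503
```

```bash
python3 -m creep '[[255,8,0,0,0],[255,16,0,0,0],[255,22,0,0,0],[255,27,0,0,0],[255,32,0,0,0],[255,37,0,0,0],[255,42,0,0,0],[255,47,0,0,0]]'; python3 to.py 31 -270 49;python3 - <<'E'
from to import *
for l in('stop_knob','stop'):
  sc=ctrl.get_image('scene'); print([(np.round(b['rect']),b['conf']) for b in ctrl.boxes_of('scene',l)])
s=ctrl.get_image('side')
save(np.hstack([cv2.resize(sc[210:310,195:295],(400,400),interpolation=2),cv2.resize(s[90:190,300:400],(400,400),interpolation=2)]),'m5.png')
E
```

```text
t: 18.48
tool_pos: [0.5788, -0.2161, 0.0493]
tool_rot: [2.248, 2.193, -0.0]
contact_force: [-0.1, -3.2, -0.3]
opening: 0.0001
t 18.4833 tcp board [  31.9915 -248.5481] z 49.330144095992175 shift [-21.4512  -1.0002   0.3512] turn 1.5711925247701226 F [-0.0585 -3.2479 -0.3499] op 0.00013027507077184448
[(array([260., 259.,  35.,  44.]), 0.83)]
[(array([257., 260.,  41.,  39.]), 0.96)]
```

View pics/m5.png

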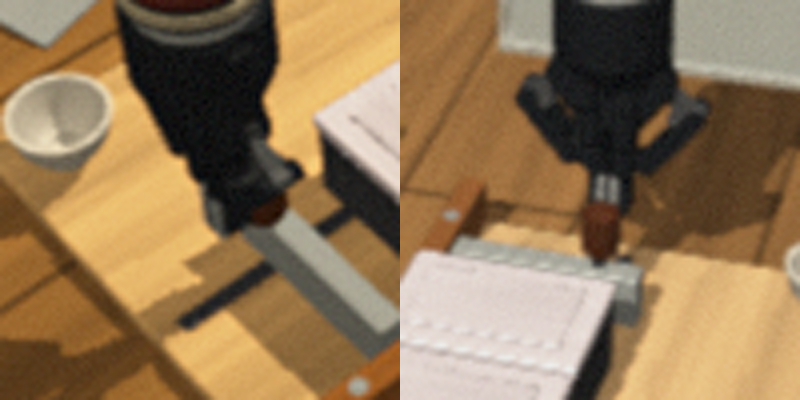

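The stop is now moving with the finger at about 3 N. Continuing.

```bash
python3 -m creep '[[255,6,0,0,0],[255,12,0,0,0],[255,18,0,0,0],[255,24,0,0,0],[255,30,0,0,0],[255,36,0,0,0],[255,42,0,0,0],[255,48,0,0,0],[255,54,0,0,0],[255,60,0,0,0],[255,65,0,0,0],[255,70,0,0,0]]' && python3 -m creep '[[255,5,0,0,0],[255,10,0,0,0],[255,15,0,0,0],[255,20,0,0,0],[255,25,0,0,0],[255,30,0,0,0],[255,35,0,0,0],[255,40,0,0,0],[255,45,0,0,0],[255,50,0,0,0],[255,55,0,0,0],[255,60,0,0,0]]';  python3 to.py 31 -82 49
```

```text
t: 19.73
tool_pos: [0.5803, -0.1472, 0.049]
tool_rot: [2.247, 2.192, -0.004]
contact_force: [-0.0, -8.1, -1.7]
opening: 0.0001
t: 20.73
tool_pos: [0.5817, -0.0882, 0.0491]
tool_rot: [2.246, 2.191, -0.006]
contact_force: [-0.1, -12.7, -1.1]
opening: -0.0
t 20.7333 tcp board [  31.616  -120.6252] z 49.05953472482079 shift [38.6255 -0.5762 -0.1565] turn 1.5718261961350601 F [ -0.1121 -12.7291  -1.137 ] op -1.6116374118033263e-06
```

```bash
python3 -m creep '[[255,4,0,0,0],[255,8,0,0,0],[255,12,0,0,0],[255,16,0,0,0],[255,20,0,0,0],[255,24,0,0,0],[255,27,0,0,0],[255,30,0,0,0],[255,30,0,0,0]]' && python3 -m creep '[[255,2,0,0,0],[255,4,0,0,0],[255,5,0,0,0],[255,5,0,0,0]]';  python3 to.py 31 -82 49
```

```text
t: 21.48
tool_pos: [0.5824, -0.0578, 0.049]
tool_rot: [2.246, 2.192, -0.005]
contact_force: [-0.9, -8.9, -1.8]
opening: 0.0002
t: 21.82
tool_pos: [0.5826, -0.0546, 0.0491]
tool_rot: [2.244, 2.19, -0.009]
contact_force: [-0.5, -14.7, -1.7]
opening: -0.0001
t 21.8167 tcp board [ 31.5954 -87.0686] z 49.11798859255981 shift [ 5.0701 -0.5896  0.0774] turn 1.5719286845765155 F [ -0.4864 -14.6678  -1.7322] op -0.00013130888325992864
```

```bash
python3 -m creep '[[255,1,0,0,0],[255,2,0,0,0],[255,3,0,0,0],[255,3,0,0,0],[255,3,0,0,0]]' && python3 -m creep '[[255,1,0,0,0],[255,2,0,0,0],[255,2,0,0,0],[255,2,0,0,0]]';  python3 to.py 31 -82 49
```

```text
t: 22.23
tool_pos: [0.5826, -0.0547, 0.0492]
tool_rot: [2.242, 2.187, -0.015]
contact_force: [-1.3, -24.3, -2.6]
opening: -0.0
t: 22.57
tool_pos: [0.5826, -0.0547, 0.0493]
tool_rot: [2.24, 2.186, -0.02]
contact_force: [-1.8, -31.9, -2.7]
opening: -0.0
t 22.5667 tcp board [ 31.604  -87.1543] z 49.25148015265265 shift [ 5.1584 -0.5992  0.1626] turn 1.5717196917642287 F [ -1.7707 -31.8929  -2.7121] op -3.68016934492284e-05
```

The row is hard against the stop at 32 N. Backing off and checking from above.

```bash
python3 -m creep '[[255,-15,0,0,0],[255,-40,0,0,0],[255,-40,0,-40,0],[255,-40,0,-80,0],[255,-15,0,-110,0],[255,10,0,-140,0],[255,35,0,-170,0],[255,60,0,-200,0],[255,80,0,-225,0],[255,97,5,-240,0],[255,97,9,-240,0],[255,97,9,-240,0]]'; python3 - <<'E'
from to import *
import pickle
im=ctrl.get_image('wrist'); C=ctrl.calibration('wrist'); save(im,'w6.png'); pickle.dump(C,open('w6.pkl','wb'))
for b in ctrl.outline_of('wrist','tin_a'):
    c=cv2.findContours(b['mask'].astype('uint8'),0,2)[0]; print(np.round(b['rect']),b['conf'],cv2.minAreaRect(max(c,key=len)))
E
```

```text
t: 23.57
tool_pos: [0.5948, 0.0519, 0.2898]
tool_rot: [2.246, 2.195, 0.002]
contact_force: [0.1, 0.1, -0.1]
opening: -0.0002
[297.   2. 112.  77.] 0.63 ((349.0, 39.0), (78.0, 114.0), 90.0)
[294.  75. 108.  79.] 0.62 ((347.0, 114.5), (75.0, 106.0), 90.0)
```

View pics/w6.png

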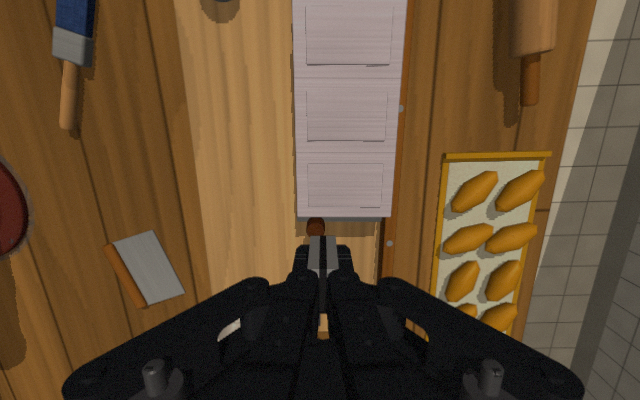

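The three lids form one gapless straight row (seams at rows 78 and 141 px, right end at 217 px), with the stop plate directly behind it. Checking the numbers.

```bash
python3 - <<'E'
from to import *; import pickle; C=pickle.load(open('w6.pkl','rb'))
for uv in [[292.5,3],[294.5,78],[295.5,141],[297,217],[391,217],[399,141]]: print(uv,w2b(onz('wrist',[uv],.077,C)[0,:2])*1e3)
sc=ctrl.get_image('scene'); s=ctrl.get_image('side')
print('fixed stop inner top edge expected side px',proj('side',np.r_[b2w([.03,.225]),.052]))
save(np.hstack([cv2.resize(sc[145:285,220:420],(400,280),interpolation=2),cv2.resize(s[140:280,212:412],(400,280),interpolation=2)]),'m7.png')
E
```

```text
[292.5, 3] [  5.6754 209.751 ]
[294.5, 78] [  5.7088 131.4038]
[295.5, 141] [ 4.8911 56.2022]
[297, 217] [  4.2027 -48.3334]
[391, 217] [135.3113 -48.1266]
[399, 141] [138.264  56.304]
fixed stop inner top edge expected side px [[288.0915 280.3757]]
```

View pics/m7.png

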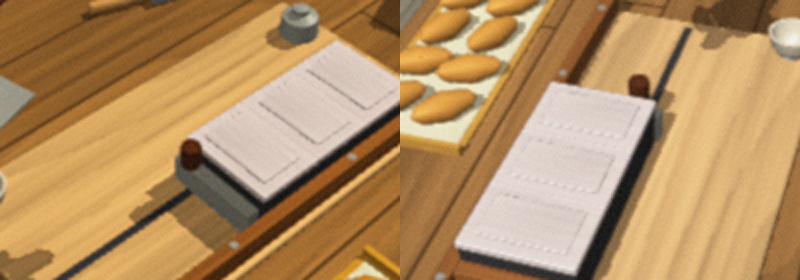

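```bash
python3 - <<'E'
from station import ctrl
print(ctrl.get_obs()['contact_force'],ctrl.finish_job())
E
```

```text
the job is handed in; nothing more can be done
[ 0.62899233  0.24792342 -0.08571833] None
```

I slid the three tins back to the rail with the half-open fingers, then pushed the sliding stop in until they formed one closed row. The job is handed in, at about 24 s on the robot's clock.

**Against the rail:** Each tin met the rail with a firm reaction of 8–17 N, at the same depth within 0.3 mm. The view from above, taken before I pushed the stop, showed all three square and in line.

**Missed first push:** The first push at the knob failed. The fingertips looked about 10–15 mm higher in the pictures than the reported tool position. They rode over the knob with about 2 N and passed over the tins without visibly moving anything. I turned the gripper a quarter turn, went lower and pushed again.

**Final checks:**
- **Closing up:** The second push closed the row until it stopped hard, holding 32 N with no further movement.
- **Row:** The last pictures show no gaps between the tins, near edges straight within about 1.5 mm over 258 mm, and the stop plate right behind the row.
- **Bystanders:** The bowl and cutter look undisturbed.
- **At hand-in:** The arm was well above the board, touching nothing.

**One disagreement:** I measured the row's right end at board y = -48 mm, where -45 mm was expected. The final finger position was about 5 mm short of my prediction. My board pose was itself a few millimetres off, so I trusted the hard stop and the closed seams. I had no direct reading of the stop's travel to confirm it.

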